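# Crisscross tightening of a ukulele neck press

### The job

Tighten the four wing knobs that press the fingerboard onto the ukulele neck, evenly and crisscross: after each knob do the one diagonally opposite, then the other diagonal pair. In a first round give each knob about an eighth of a turn clockwise; then, in a second round in the same crisscross manner, turn each until it comes up hard, without straining it. Let go, and leave everything else on the bench where it is.

Things in the scene. Friction and masses are not known exactly. Their poses are not given: they have to be found in the camera images.
- caul_top (a point): centre of the top face of the press's plywood caul, 120 mm up the slope by 150 mm across, clamped over a ukulele neck in a fixed easel leaning back 25 degrees: the face looks up and towards the robot. Axes: x up the slope, away from the robot; y across to the left, along the neck; z out of the face, the direction of all four screws. The knobs stand at x = +-42, y = +-50 mm
- near_left (a point): middle of the bar of the black wing knob at the lower edge of the caul, robot's left. Bar 46 mm long (point's x), 10 thick (y), 28 tall (z), its middle 32 mm above the caul's face, on the screw's axis; below it a thin stem on a flange 22 mm across, 6 high. z points out of the caul along the screw; seen from outside, x turns clockwise as the knob is tightened. At screw angle 0 the bar lies straight up the slope
- near_right (a point): middle of the bar of the black wing knob at the lower edge, robot's right. Bar 46 mm long (point's x), 10 thick (y), 28 tall (z), its middle 32 mm above the caul's face, on the screw's axis; below it a thin stem on a flange 22 mm across, 6 high. z points out of the caul along the screw; seen from outside, x turns clockwise as the knob is tightened. At screw angle 0 the bar lies straight up the slope
- far_left (a point): middle of the bar of the black wing knob at the upper edge, robot's left. Bar 46 mm long (point's x), 10 thick (y), 28 tall (z), its middle 32 mm above the caul's face, on the screw's axis; below it a thin stem on a flange 22 mm across, 6 high. z points out of the caul along the screw; seen from outside, x turns clockwise as the knob is tightened. At screw angle 0 the bar lies straight up the slope
- far_right (a point): middle of the bar of the black wing knob at the upper edge, robot's right. Bar 46 mm long (point's x), 10 thick (y), 28 tall (z), its middle 32 mm above the caul's face, on the screw's axis; below it a thin stem on a flange 22 mm across, 6 high. z points out of the caul along the screw; seen from outside, x turns clockwise as the knob is tightened. At screw angle 0 the bar lies straight up the slope
- screw_near_left (a joint): angle of that knob's screw (rad), clockwise from above = tightening = growing. It starts loose, at 0 to 0.2, turns stiffly (about 0.12 N m) and stays where it is left, and comes up hard at an unmarked angle between 1.45 and 1.85, different for each knob: feel for it
- screw_near_right (a joint): angle of that knob's screw (rad), clockwise from above = tightening = growing. It starts loose, at 0 to 0.2, turns stiffly (about 0.12 N m) and stays where it is left, and comes up hard at an unmarked angle between 1.45 and 1.85, different for each knob: feel for it
- screw_far_left (a joint): angle of that knob's screw (rad), clockwise from above = tightening = growing. It starts loose, at 0 to 0.2, turns stiffly (about 0.12 N m) and stays where it is left, and comes up hard at an unmarked angle between 1.45 and 1.85, different for each knob: feel for it
- screw_far_right (a joint): angle of that knob's screw (rad), clockwise from above = tightening = growing. It starts loose, at 0 to 0.2, turns stiffly (about 0.12 N m) and stays where it is left, and comes up hard at an unmarked angle between 1.45 and 1.85, different for each knob: feel for it
- wing_near_left (a joint): springy twist of that knob's bar against its screw (rad): 0 when let go, 0.33 rad for each N m of tightening torque (0.04 while it just turns; it rises steeply once the screw has come up hard). Over 0.33 (1 N m) the knob is strained; turn in small steps near the end
- wing_near_right (a joint): springy twist of that knob's bar against its screw (rad): 0 when let go, 0.33 rad for each N m of tightening torque (0.04 while it just turns; it rises steeply once the screw has come up hard). Over 0.33 (1 N m) the knob is strained; turn in small steps near the end
- wing_far_left (a joint): springy twist of that knob's bar against its screw (rad): 0 when let go, 0.33 rad for each N m of tightening torque (0.04 while it just turns; it rises steeply once the screw has come up hard). Over 0.33 (1 N m) the knob is strained; turn in small steps near the end
- wing_far_right (a joint): springy twist of that knob's bar against its screw (rad): 0 when let go, 0.33 rad for each N m of tightening torque (0.04 while it just turns; it rises steeply once the screw has come up hard). Over 0.33 (1 N m) the knob is strained; turn in small steps near the end
- glue: glue bottle, 62 mm across, 170 mm tall, on the table right of the press; to be left alone. Origin under its centre
- bar_clamp: black bar clamp lying left of the press; to be left alone. Origin under its centre
- swab_tub: clear tub of swabs, 104 mm across, 80 tall, in front of the press; to be left alone. Origin under its centre
- parts_tray: yellow tray of metal parts right of the press; to be left alone. Origin under its centre
- screwdriver: screwdriver lying in front of and left of the press; to be left alone
- sanding_block: cork block, 100 x 55 x 28 mm, lying in front of the press; to be left alone. Origin under its centre
- fret_gauge: loose steel bar, 30 x 150 x 5 mm, on the base board of the press, in front; to be left alone. Origin under its centre

How it is judged:
On the way, in this order (a step that is already met when the one before it is completed fails the run):
1. first round: two diagonally opposite knobs are part tightened while the other two are still loose (((value of joint screw_near_left between 0.5 and 1.3 rad and value of joint screw_far_right between 0.5 and 1.3 rad and value of joint each of screw_near_right, screw_far_left below 0.45 rad) or (value of joint screw_near_right between 0.5 and 1.3 rad and value of joint screw_far_left between 0.5 and 1.3 rad and value of joint each of screw_near_left, screw_far_right below 0.45 rad))), for 0.1 s.
2. first round done: all four knobs are part tightened, none nearly home (value of joint screw_near_left between 0.5 and 1.3 rad and value of joint screw_near_right between 0.5 and 1.3 rad and value of joint screw_far_left between 0.5 and 1.3 rad and value of joint screw_far_right between 0.5 and 1.3 rad), for 0.1 s.
3. second round: two diagonally opposite knobs are hard up while the other two are still only part tightened (((value of joint screw_near_left above 1.4 rad and value of joint screw_far_right above 1.5 rad and value of joint screw_near_right between 0.5 and 1.3 rad and value of joint screw_far_left between 0.5 and 1.3 rad) or (value of joint screw_near_right above 1.65 rad and value of joint screw_far_left above 1.7 rad and value of joint screw_near_left between 0.5 and 1.3 rad and value of joint screw_far_right between 0.5 and 1.3 rad))), for 0.1 s.
At the end, for the whole second after the job is handed in: all four screws are within 0.1 rad of where they come up hard, and their bars are let go and at rest (part tightened: 0.5 to 1.3 rad; loose: under 0.45 rad) (value of joint screw_near_left above 1.4 rad and value of joint screw_near_right above 1.65 rad and value of joint screw_far_left above 1.7 rad and value of joint screw_far_right above 1.5 rad and value of joint each of wing_near_left, wing_near_right, wing_far_left, wing_far_right below 0.06 rad and velocity of joint each of screw_near_left, screw_near_right, screw_far_left, screw_far_right below 0.05 rad/s); the robot touches nothing.
It fails at once if a knob is driven nearly home (over 1.3 rad) while another is still loose (under 0.45 rad) ((value of joint screw_near_left above 1.3 rad and value of joint screw_near_right below 0.45 rad) or (value of joint screw_near_left above 1.3 rad and value of joint screw_far_left below 0.45 rad) or (value of joint screw_near_left above 1.3 rad and value of joint screw_far_right below 0.45 rad) or (value of joint screw_near_right above 1.3 rad and value of joint screw_near_left below 0.45 rad) or (value of joint screw_near_right above 1.3 rad and value of joint screw_far_left below 0.45 rad) or (value of joint screw_near_right above 1.3 rad and value of joint screw_far_right below 0.45 rad) or (value of joint screw_far_left above 1.3 rad and value of joint screw_near_left below 0.45 rad) or (value of joint screw_far_left above 1.3 rad and value of joint screw_near_right below 0.45 rad) or (value of joint screw_far_left above 1.3 rad and value of joint screw_far_right below 0.45 rad) or (value of joint screw_far_right above 1.3 rad and value of joint screw_near_left below 0.45 rad) or (value of joint screw_far_right above 1.3 rad and value of joint screw_near_right below 0.45 rad) or (value of joint screw_far_right above 1.3 rad and value of joint screw_far_left below 0.45 rad)).
It fails at once if a knob is strained (over 1 N m: its bar twisted over 0.33 rad) (value of joint any of wing_near_left, wing_near_right, wing_far_left, wing_far_right above 0.33 rad).
It fails at once if a bystander is moved by more than 30 mm (distance of any of glue, bar_clamp, swab_tub, parts_tray, screwdriver, sanding_block, fret_gauge from where it was at the start of the episode above 0.03 m).
It also fails if it takes over 72 s, if anything falls off the work surface, if the arm or the gripper's body presses on something with over 40 N, if the wrist force passes 120 N, or if a joint passes its speed limit or range.

### The arm

A 6-joint arm with a two-finger parallel gripper is mounted at the origin on the work surface. World frame = base frame: x ahead of the robot, y to its left, z up, the work surface at z = 0. Lengths are in m, angles in rad, forces in N, time in s.
With the tool pointing down it reaches from about 0.375 to 0.825 m from the base axis. Payload 5.5 kg.
Tool frame: the origin (TCP) lies midway between the tips of the shut fingers; the grasp point (between the pads) lies 19 mm behind it (ctrl.pinch_z is the distance from the TCP to the grasp point, in m); z points along the fingers, y is the line along which they close (so a half turn about z gives the same grasp; the last joint's range is limited). The gripper opens to 85 mm and grips with 20 to 120 N. Pads are 22 mm wide; open, the fingers measure 114 mm over their backs; the gripper's body (76 mm by 85 mm) begins 54 mm behind the grasp point. The pads swing forward as they close: fully open they stand 13 mm farther back than shut.
Start: joints at [1.25, 0.314, -0.047, 1.21, 0, 1.571], TCP at [0.189, 0.569, 0.231] pointing down, gripper open.
Joint ranges: [-2.67, 2.67], [-0.69, 1.73], [-1.03, 1.25], [-2.08, 2.16], [-1.42, 1.45], [-3.14, 3.14]. Speed limits (rad/s): [2.39, 2.39, 3.01, 3.14, 3.14, 3.14].

### API

Orientations are given as [roll, pitch, yaw] about the fixed x, y, z axes, in that order (R = Rz(yaw) Ry(pitch) Rx(roll)).
In Python, from station import ctrl, viewer gives the robot as it stands.
- The arm moves only by the shell command python3 -m handwheel 'ROWS' [FORCE]. ROWS is JSON, a list of rows, each a list of 3 entries, a list of its own where there are three numbers: the shift along the tool's x, y, z in mm, then the turn, a rotation vector about the tool's x, y, z in degrees, then the opening, from 0 (shut) to 1 (fully open). A call has exactly 8 rows; each row shifts and turns the commanded pose from where the row before left it, along the tool's axes as they then stand; what a row does not reach is not made up. A row lasts 1/10 s, in which the tool goes at most 50 mm and 8.59 degrees, less where a joint would pass 70% of its speed; a pose out of reach is approached as far as the arm can. A call with a gripper value outside its range is refused whole. The fingers move at their own pace and stop on an object; FORCE is the grip in N (left out, the last holds). Time passes only in rows, so rows that do not move let the fingers close, or fill a call up. It gives the time, the measured TCP pose, the force, the opening and the grip force at its end, in the units of the state.
- ctrl.get_obs(): the state, without advancing time (a new reading comes with each control period).
- viewer.get_image(name): name is "scene" or "top" or "wrist"; returns a dict with "img" (400x640x3 uint8, blue, green, red), "range_z" (400x640 float32, m along the optical axis (not along the pixel's ray), 0 where there is no reading), "intrinsics" (3x3 intrinsics, pixels), "R" (3x3) and "t" (3): a world point X has camera coordinates R X + t. Camera axes: x right, y down, z forward; pixel columns grow to the right and rows downward; lengths in m; the calibration is good to about 2 mm. A picture is of the moment at which its call begins.
- ctrl.job_done(): hands the job in; it is judged then, once.
The state is a dict: "t": time; "q": joint angles; "joint_velocities": joint speeds; "joint_efforts": joint torques, N m; "ee_pos": TCP position; "tool_rot": TCP orientation; "wrist_force": force on the tool from outside, world axes, zero at the start; "wrist_torque": the same for the moment, N m; "opening": finger opening in m; "gripper_force": force on a finger pad.
Only numpy, scipy, OpenCV 4.12 (cv2) and the standard library are available. Lean on these libraries where they do the work, as an engineer would, in place of code of your own. Each camera call takes 0.05 s, during which the arm holds its last target. There are 200 camera calls.

## Working session

There is one attempt and no reset: what is moved stays moved. The work goes in short steps, Python scripts to look and compute and a shell command to move; the robot and the scene stay as the last step left them, time stands still between calls to the robot, and variables do not carry over. Pictures are saved under pics/ and viewed, at most 10 in all, crops included, and the job is handed in when it is done.

```bash
ls; mkdir -p pics
python3 - <<'E'
from station import ctrl, viewer
import cv2, numpy as np
o=ctrl.get_obs(); print({k:np.round(v,3).tolist() for k,v in o.items()}, ctrl.pinch_z)
for n in ("scene","top"):
    d=viewer.get_image(n); cv2.imwrite(f"pics/{n}0.png",d["img"]); np.savez(f"{n}0.npz",**d)
    print(n,d["intrinsics"].round(1).tolist(),d["R"].round(3).tolist(),d["t"].round(3).tolist())
E
```

```text
pics
{'t': 0.0, 'q': [1.25, 0.314, -0.048, 1.21, 0.0, 1.571], 'joint_velocities': [0.0, 0.001, -0.002, -0.001, 0.002, 0.002], 'joint_efforts': [-0.001, -53.959, 33.975, 0.019, 0.0, -0.0], 'ee_pos': [0.189, 0.569, 0.23], 'tool_rot': [-3.14, -0.0, 2.821], 'wrist_force': [-0.326, -0.355, 0.603], 'wrist_torque': [0.063, -0.1, 0.038], 'gripper_force': 0.0, 'opening': 0.085} 0.0187
scene [[483.9, 0.0, 318.8], [0.0, 483.9, 203.1], [0.0, 0.0, 1.0]] [[0.815, 0.579, 0.018], [0.318, -0.421, -0.849], [-0.484, 0.698, -0.527]] [-0.462, -0.03, 1.596]
top [[484.3, 0.0, 313.1], [0.0, 484.3, 199.0], [0.0, 0.0, 1.0]] [[-0.01, -1.0, -0.006], [-0.998, 0.01, -0.067], [0.067, 0.006, -0.998]] [0.015, 0.567, 1.395]
```

View pics/scene0.png

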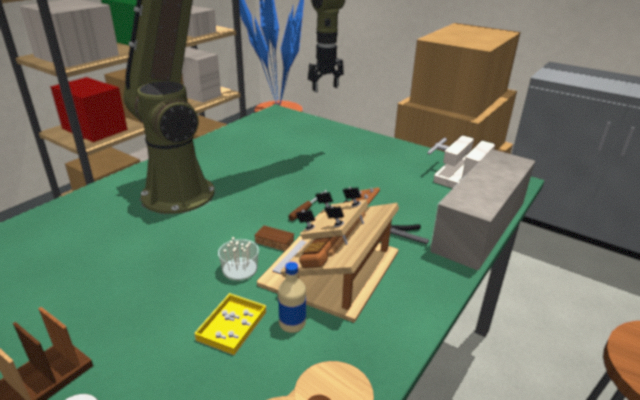

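View pics/top0.png

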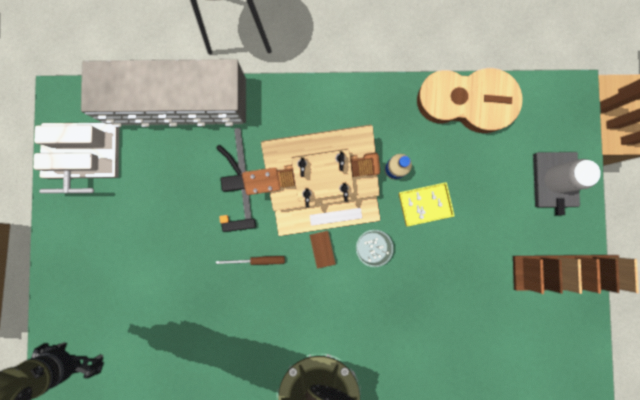

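The scene shows the press with four black knobs. In the top view they are at about far-left (302,167), far-right (341,160), near-left (307,197) and near-right (345,191), with the caul centre near (324,179). Next I'll get the caul plane and knob positions from depth.

```bash
cat > h.py <<'E'
import numpy as np, cv2
def cloud(d):
    K,R,t,z=d["intrinsics"],d["R"],d["t"],d["range_z"]
    v,u=np.mgrid[:400,:640]
    P=np.stack([(u-K[0,2])/K[0,0]*z,(v-K[1,2])/K[1,1]*z,z],-1)
    return (P-t)@R
def plane(P):
    for _ in range(5):
        c=P.mean(0); n=np.linalg.svd(P-c,full_matrices=False)[2][2]; n*=np.sign(n[2])
        r=(P-c)@n; P=P[abs(r)<max(.003,1.5*np.median(abs(r)))]
    return c,n
E
python3 - <<'E'
from h import *
d=dict(np.load("top0.npz")); W=cloud(d)
img=d["img"]; 
R=W[172:190,308:338].reshape(-1,3); 
c,n=plane(R); print("plane",c.round(4),n.round(3),"tilt",np.degrees(np.arccos(n[2])),"yaw",np.degrees(np.arctan2(-n[1],-n[0])))
h=(W-c)@n
m=((h>.02)&(h<.06)&(img.max(2)<70)).astype(np.uint8); m[:, :270]=0;m[:,380:]=0;m[:140]=0;m[220:]=0
k,l,s,cc=cv2.connectedComponentsWithStats(m)
for i in range(1,k):
    if s[i,4]>5:
        p=W[l==i]; print(s[i],cc[i].round(1),p.mean(0).round(4),h[l==i].min().round(3),h[l==i].max().round(3))
E
```

```text
plane [ 0.6039 -0.0163  0.182 ] [ 0.994 -0.01   0.105] tilt 83.99997039183886 yaw 179.39805796508196
[338 157   6   5  24] [340.6 158.8] [ 0.654  -0.0618  0.2214] 0.049 0.059
[299 158   6   9  37] [301.9 162.9] [0.6441 0.0354 0.2257] 0.036 0.056
[340 165   3   5  13] [341. 167.] [ 0.6332 -0.0625  0.222 ] 0.029 0.039
```

Run:
```python
from h import *
d=dict(np.load("top0.npz")); W=cloud(d); np.set_printoptions(linewidth=200)
print((W[150:212:3,290:362:5,2]*1000).astype(int))
print((W[150:212:3,324,0]*1000).astype(int), (W[180,290:362:5,1]*1000).astype(int))
s=cv2.resize(d["img"][140:220,260:390],None,fx=6,fy=6,interpolation=cv2.INTER_CUBIC); cv2.imwrite("pics/crop.png",s)
```

```text
[[ 146  147  146  141  142  142  136  140  178  181  187  186  134  135  133]
 [ 141  140  143  138  178  184  191  194  192  191  220  192  128  134  131]
 [ 140  180  191  195  187  187  188  186  189  189  222  186  136  141  129]
 [ 138  191  192  191  191  183  180  184  182  186  226  180  150  151  154]
 [ 125  185  193  192  185  184  187  181  179  184  225  179  173  160  156]
 [ 138  183  211  190  179  179  177  178  173  174  222  177  176  158  155]
 [ 147  179  224  228  178  176  180  177  170  171  219  169  170  152  154]
 [ 156  176  172  174  172  177  169  171  169  173  170  169  171  146  147]
 [ 157  172  178  167  167  171  171  165  164  169  160  164  163  144  142]
 [ 150  165  170  168  165  172  170  163  162  159  162  158  162  100  107]
 [ 144  164  161  167  165  166  166  160  162  156  157  156  155   94   96]
 [ 145  143  162  165  163  157  161  159  153  155  158  188  154   89   93]
 [ 100  104  158  162  160  153  152  149  153  152  152  198  148   89   91]
 [  97   97  155  180  152  151  150  146  147  148  150  198  146   86   87]
 [  92   95  152  175  157  150  149  146  144  149  144  197  144   82   83]
 [  93   90  148  174  152  143  145  144  143   82   83  192   83   77   77]
 [  86   87  143  191  144   83   79   84   83   79   81  183   77   14   17]
 [  89   83   83  159   76   75   78   75   72   12   14  182   20   19   12]
 [  80   80   78   72   74   14   16   12   23   12   13   19   14   13   16]
 [  75 1430   15   12   15   17   12   18   15   16   17   11   11   13   21]
 [  10   12   14   14   21   10   16   11   15   15   20   16   17   25   24]]
[690 674 667 659 651 644 637 629 622 614 607 600 591 584 576 569 565 557 552 543 534] [  69   55   42   29   16    3   -9  -23  -36  -49  -62  -76  -89 -107 -121]
```

View pics/crop.png

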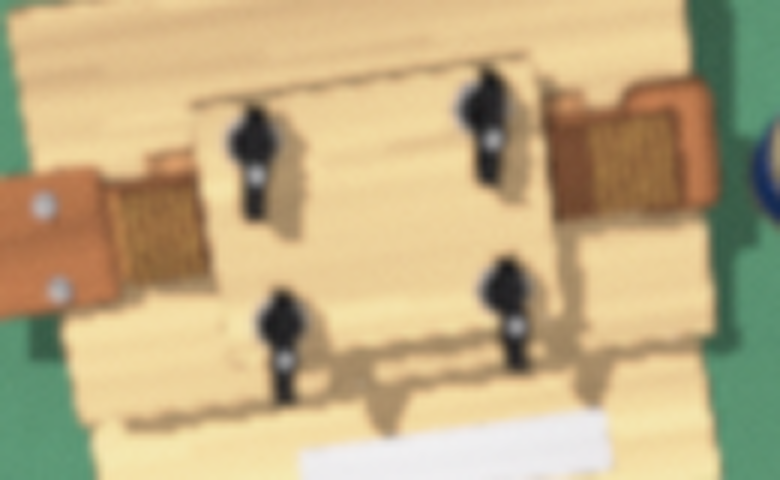

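The crop shows each knob's bright screw tip at the middle of its bar top: FL (258,175), FR (490,138), NL (285,362) and NR (515,325). I'll cast rays through these onto the plane 46 mm above the face and check against the 84 x 100 mm layout.

```bash
cat >> h.py <<'E'
def ray(d,uv,c,n):
    K,R,t=d["intrinsics"],d["R"],d["t"]; o=-R.T@t
    v=np.c_[np.asarray(uv,float),np.ones(len(uv))]@np.linalg.inv(K).T@R
    return o+v*(((c-o)@n)/(v@n))[:,None]
L=np.array([[-.042,.05],[-.042,-.05],[.042,.05],[.042,-.05]]) # NL NR FL FR
def frame(yaw):
    n=np.array([-np.sin(.4363)*np.cos(yaw),-np.sin(.4363)*np.sin(yaw),np.cos(.4363)])
    y=np.array([-np.sin(yaw),np.cos(yaw),0]); return np.c_[np.cross(y,n),y,n]
E
python3 - <<'E'
from h import *
d=dict(np.load("top0.npz")); W=cloud(d); img=d["img"]
q=np.array([[200,110],[520,65],[548,300],[235,350]])/6+[260,140]
m=np.zeros((400,640),np.uint8); cv2.fillPoly(m,[q.astype(int)],1); m=cv2.erode(m,np.ones((3,3)))
P=W[(m>0)&(img.max(2)>150)]
A=np.c_[P[:,:2],np.ones(len(P))]; w=np.ones(len(P))
for _ in range(20):
    s=np.linalg.lstsq(A*w[:,None],P[:,2]*w,rcond=None)[0]; r=P[:,2]-A@s; w=np.minimum(1,.003/np.maximum(abs(r),1e-6))
print("tilt",np.degrees(np.arctan(np.hypot(s[0],s[1]))),"yaw",np.degrees(np.arctan2(s[1],s[0])),np.median(abs(r)),len(P))
dots=(np.array([[285,362],[515,325],[258,175],[490,138]])+.5)/6-.5+[260,140]
yaw=np.arctan2(s[1],s[0])
for i in range(4):
    F=frame(yaw); p0=np.median(P,0); p0[2]=s@[p0[0],p0[1],1]
    X=ray(d,dots,p0+.046*F[:,2],F[:,2])
    l=(X-X.mean(0))@F; e=np.arctan2((L[:,0]*l[:,1]-L[:,1]*l[:,0]).sum(),(L*l[:,:2]).sum()); yaw+=e
print("yaw",np.degrees(yaw)); print((l*1000).round(1)); c=X.mean(0)-.046*F[:,2]; print("caul_top",c.round(4))
print((c+np.c_[L,np.full(4,.032)]@F.T).round(4))
E
```

```text
tilt 25.00617996594453 yaw 8.74330422343905 0.0018362068622997801 1666
yaw 8.353259109838167
[[-42.4  50.   -0. ]
 [-42.  -49.6   0. ]
 [ 42.1  48.8   0. ]
 [ 42.4 -49.2   0. ]]
caul_top [ 0.6179 -0.0171  0.1667]
[[ 0.5596  0.0248  0.1779]
 [ 0.5741 -0.0741  0.1779]
 [ 0.6349  0.0359  0.2134]
 [ 0.6494 -0.063   0.2134]]
```

```bash
cat >> h.py <<'E'
from scipy.spatial.transform import Rotation as Ro
C=np.array([.6179,-.0171,.1667]); YAW=np.radians(8.35)
def target(xy,h,phi,C=None,yaw=None):
    F=frame(YAW if yaw is None else yaw); c=globals()['C'] if C is None else C
    R=np.c_[F[:,0],-F[:,1],-F[:,2]]@Ro.from_rotvec([0,0,phi]).as_matrix()
    return c+F@[xy[0],xy[1],h],R
def obs():
    from station import ctrl
    o=ctrl.get_obs(); return o,np.array(o["ee_pos"]),Ro.from_euler("xyz",o["tool_rot"]).as_matrix()
def rows(p,R,pt,Rt,N):  # equal rows from (p,R) to (pt,Rt)
    r=Ro.from_matrix(R.T@Rt).as_rotvec()/N
    M=sum(R@Ro.from_rotvec(r*k).as_matrix() for k in range(N))
    s=np.linalg.solve(M,pt-p); return (s*1000).round(2),np.degrees(r).round(2)
E
python3 - <<'E'
from h import *
o,p,R=obs(); pt,_=target((-.02,0),.2,0)
Rt=Ro.from_euler("xyz",[np.pi,0,YAW]).as_matrix()
print(pt,rows(p,R,pt,Rt,18))
E
```

```text
[ 0.51634386 -0.03200596  0.33951251] (array([-45.52,  25.58,  -6.06]), array([-0.  ,  0.01,  8.51]))
```

```bash
cat >> h.py <<'E'
def srows(p,R,pt,Rt,N):  # straight line
    r=Ro.from_matrix(R.T@Rt).as_rotvec()/N; out=[]
    for k in range(N):
        s=(R@Ro.from_rotvec(r*k).as_matrix()).T@(pt-p)/N*1000
        out.append([s.round(1).tolist(),np.degrees(r).round(2).tolist()])
    return out
E
python3 - <<'E'
from h import *
o,p,R=obs(); pt,_=target((-.02,0),.2,0)
Rt=Ro.from_euler("xyz",[np.pi,0,YAW]).as_matrix()
for x in srows(p,R,pt,Rt,18):print(x)
E
```

```text
[[-27.8, -26.0, -6.0], [-0.0, 0.01, 8.51]]
[[-31.3, -21.6, -6.0], [-0.0, 0.01, 8.51]]
[[-34.2, -16.7, -6.0], [-0.0, 0.01, 8.51]]
[[-36.3, -11.4, -6.0], [-0.0, 0.01, 8.51]]
[[-37.6, -5.9, -6.0], [-0.0, 0.01, 8.51]]
[[-38.0, -0.3, -6.0], [-0.0, 0.01, 8.51]]
[[-37.6, 5.3, -6.0], [-0.0, 0.01, 8.51]]
[[-36.4, 10.8, -6.0], [-0.0, 0.01, 8.51]]
[[-34.4, 16.1, -6.0], [-0.0, 0.01, 8.51]]
[[-31.7, 21.0, -6.1], [-0.0, 0.01, 8.51]]
[[-28.2, 25.5, -6.1], [-0.0, 0.01, 8.51]]
[[-24.1, 29.4, -6.1], [-0.0, 0.01, 8.51]]
[[-19.5, 32.6, -6.1], [-0.0, 0.01, 8.51]]
[[-14.5, 35.2, -6.1], [-0.0, 0.01, 8.51]]
[[-9.1, 36.9, -6.1], [-0.0, 0.01, 8.51]]
[[-3.5, 37.9, -6.1], [-0.0, 0.01, 8.51]]
[[2.1, 38.0, -6.1], [-0.0, 0.01, 8.51]]
[[7.7, 37.2, -6.1], [-0.0, 0.01, 8.51]]
```

```bash
python3 -m handwheel '[[[-28,-26,-6],[0,0,8.5],1],[[-31,-22,-6],[0,0,8.5],1],[[-34,-17,-6],[0,0,8.5],1],[[-36,-11,-6],[0,0,8.5],1],[[-38,-6,-6],[0,0,8.5],1],[[-38,0,-6],[0,0,8.5],1],[[-38,5,-6],[0,0,8.5],1],[[-36,11,-6],[0,0,8.5],1]]' 40
python3 -m handwheel '[[[-34,16,-6],[0,0,8.5],1],[[-32,21,-6],[0,0,8.5],1],[[-28,25,-6],[0,0,8.5],1],[[-24,29,-6],[0,0,8.5],1],[[-20,33,-6],[0,0,8.5],1],[[-14,35,-6],[0,0,8.5],1],[[-9,37,-6],[0,0,8.5],1],[[-4,38,-6],[0,0,8.5],1]]'
python3 -m handwheel '[[[2,38,-6],[0,0,8.5],1],[[8,37,-6],[0,0,8.5],1],[[0,0,0],[0,8.3,0],1],[[0,0,0],[0,8.3,0],1],[[0,0,0],[0,8.4,0],0.5],[[0,0,0],[0,0,0],0.5],[[0,0,0],[0,0,0],0.5],[[0,0,0],[0,0,0],0.5]]'
python3 - <<'E'
from h import *
from station import viewer
o,p,R=obs(); pt,Rt=target((-.02,0),.2,0)
print(o["q"],p,pt,np.degrees(Ro.from_matrix(Rt.T@R).as_rotvec()))
d=viewer.get_image("wrist"); cv2.imwrite("pics/w1.png",d["img"]); np.savez("w1.npz",**d)
E
```

```text
t: 0.9
ee_pos: [0.335, 0.3005, 0.2793]
tool_rot: [-3.141, 0.0, 1.628]
wrist_force: [1.0, 0.0, -0.1]
opening: 0.0855
gripper_force: 0.0
t: 1.7
ee_pos: [0.4805, 0.0341, 0.3273]
tool_rot: [-3.141, 0.0, 0.441]
wrist_force: [0.8, 0.3, 0.6]
opening: 0.0856
gripper_force: 0.0
t: 2.5
ee_pos: [0.5187, -0.0309, 0.3414]
tool_rot: [3.141, -0.438, 0.151]
wrist_force: [0.7, 1.7, 0.6]
opening: 0.043
gripper_force: 0.0
[-0.13520892 -0.22658997 -0.46279474  0.91259554  0.11918697  2.88109553] [ 0.51866801 -0.03085097  0.34135829] [ 0.51634386 -0.03200596  0.33951251] [ 0.08503147  0.07050735 -0.27390746]
```

View pics/w1.png

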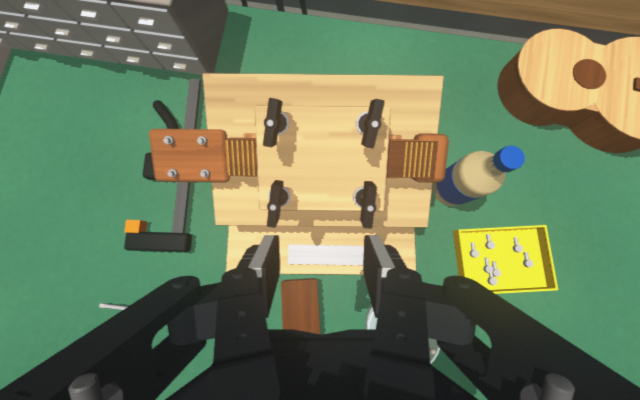

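q6 increases with clockwise turns, so I'll need the half-turned grasp (q6 about -0.26 going up to 1.6). The wrist view shows the bars near FL (272,122), FR (373,123), NL (277,203) and NR (368,204). Next I'll refine those from a crop.

Run:
```python
from h import *
d=dict(np.load("w1.npz")); img=d["img"]
K,R,t=d["intrinsics"],d["R"],d["t"]; F=frame(YAW)
X=C+np.c_[L,np.full(4,.046)]@F.T; u=(X@R.T+t)@K.T; u=u[:,:2]/u[:,2:]; print("pred tips",u.round(1), "cam",(-R.T@t).round(3))
s=cv2.resize(img[90:235,250:400],None,fx=4,fy=4,interpolation=cv2.INTER_CUBIC)
for a in u: cv2.circle(s,tuple(int(v) for v in (a-[250,90])*4+2),2,(0,0,255),-1)
cv2.imwrite("pics/c1.png",s)
```

```text
pred tips [[272.1 208.6]
 [368.9 208.9]
 [268.7 124.8]
 [372.8 125.1]] cam [ 0.517 -0.032  0.497]
```

View pics/c1.png

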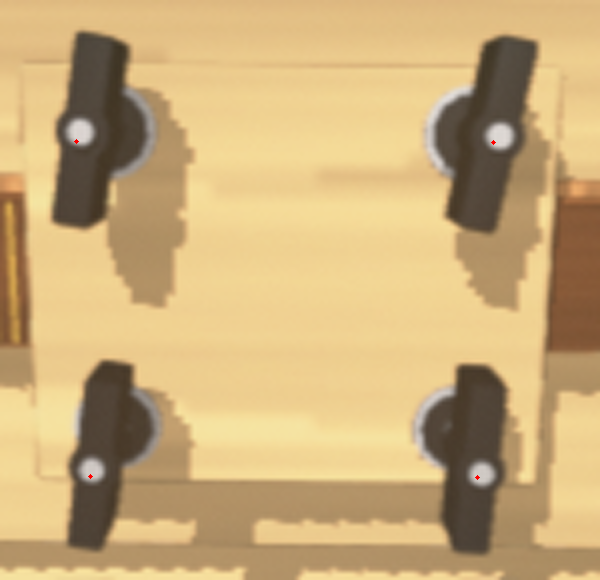

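The crop shows the screw tips at FL (80,131), FR (500,136), NL (92,469) and NR (482,473), about 1 px from the prediction. The bars lean about 5 to 12 degrees clockwise already.

Run:
```python
from h import *
d=dict(np.load("w1.npz")); F=frame(YAW)
def cr(a): return (np.array(a,float)+.5)/4-.5+[250,90]
X=ray(d,cr([[92,469],[482,473],[80,131],[500,136]]),C+.046*F[:,2],F[:,2])
l=(X-C)@F; e=np.arctan2((L[:,0]*l[:,1]-L[:,1]*l[:,0]).sum(),(L*l[:,:2]).sum())
print((l*1000).round(1), "dyaw",np.degrees(e), (X.mean(0)-.046*F[:,2]).round(4))
# bar top edges -> angles
for nm,a in dict(NL=[[85,392],[68,545]],NR=[[505,385],[490,550]],FL=[[78,32],[52,220]],FR=[[537,42],[495,230]]).items():
    q=(ray(d,cr(a),C+.046*F[:,2],F[:,2])-C)@F; v=q[0]-q[1]; print(nm,np.degrees(np.arctan2(-v[1],v[0])).round(1),(np.linalg.norm(v)*1000).round(1))
```

```text
[[-40.1  49.4  46. ]
 [-40.9 -51.2  46. ]
 [ 44.2  49.   46. ]
 [ 43.4 -51.7  46. ]] dyaw -0.3758534602078933 [ 0.6195 -0.018   0.1674]
NL 8.4 41.6
NR 2.2 44.3
FL 10.6 44.3
FR 10.1 44.4
```

```bash
sed -i 's/^C=.*/C=np.array([.6187,-.0176,.1670]); YAW=np.radians(8.15)/' h.py
cat > go.py <<'E'
import sys; from h import *
# go.py KNOB h phi_deg : tool-frame shift (mm) if done before turning, and turn (deg)
k,h,ph=sys.argv[1],float(sys.argv[2])/1000,np.radians(float(sys.argv[3])-180)
o,p,R=obs(); pt,Rt=target(L[["NL","NR","FL","FR"].index(k)],h,ph)
print("t",round(o["t"],2),"shift",((pt-p)@R*1000).round(1),"after-turn shift",((pt-p)@Rt*1000).round(1),"turn",np.degrees(Ro.from_matrix(R.T@Rt).as_rotvec()).round(2),"open",round(o["opening"],4))
E
for i in 1 2; do python3 -m handwheel '[[[0,0,0],[0,0,-8.5],0.5],[[0,0,0],[0,0,-8.5],0.5],[[0,0,0],[0,0,-8.5],0.5],[[0,0,0],[0,0,-8.5],0.5],[[0,0,0],[0,0,-8.5],0.5],[[0,0,0],[0,0,-8.5],0.5],[[0,0,0],[0,0,-8.5],0.5],[[0,0,0],[0,0,-8.5],0.5]]'; done
python3 go.py NL 90 8.4; python3 go.py NL 16 8.4
```

```text
t: 3.35
ee_pos: [0.5192, -0.0306, 0.3405]
tool_rot: [2.733, -0.156, 1.377]
wrist_force: [-0.2, 0.1, -0.5]
opening: 0.0426
gripper_force: 0.0
t: 4.15
ee_pos: [0.5192, -0.0307, 0.3405]
tool_rot: [2.83, 0.311, 2.482]
wrist_force: [0.2, -0.4, -1.0]
opening: 0.0428
gripper_force: 0.0
t 4.15 shift [ 50.9  18.7 109.8] after-turn shift [ 31.2  44.7 109.7] turn [  0.18  -0.1  -34.78] open 0.0428
t 4.15 shift [ 50.7  18.5 183.8] after-turn shift [ 31.2  44.7 183.7] turn [  0.18  -0.1  -34.78] open 0.0428
```

```bash
python3 -m handwheel '[[[0,0,27],[0,0,-8.5],0.5],[[0,0,27],[0,0,-8.5],0.5],[[0,0,27],[0,0,-8.5],0.5],[[0,0,27],[0,0,-8.5],0.5],[[16,22,0],[0,0,-0.8],0.5],[[15,23,0],[0,0,0],0.5],[[0,0,30],[0,0,0],0.5],[[0,0,30],[0,0,0],0.5]]'; python3 go.py NL 16 8.4
python3 - <<'E'
from station import viewer; import cv2
cv2.imwrite("pics/w2.png",viewer.get_image("wrist")["img"])
E
```

```text
t: 4.95
ee_pos: [0.5624, 0.0271, 0.1787]
tool_rot: [3.067, 0.433, 3.117]
wrist_force: [0.7, -0.5, 0.8]
opening: 0.0428
gripper_force: 0.0
t 4.95 shift [ 1.9 -2.6 15.4] after-turn shift [ 1.9 -2.5 15.4] turn [ 0.24  0.13 -0.25] open 0.0428
```

View pics/w2.png

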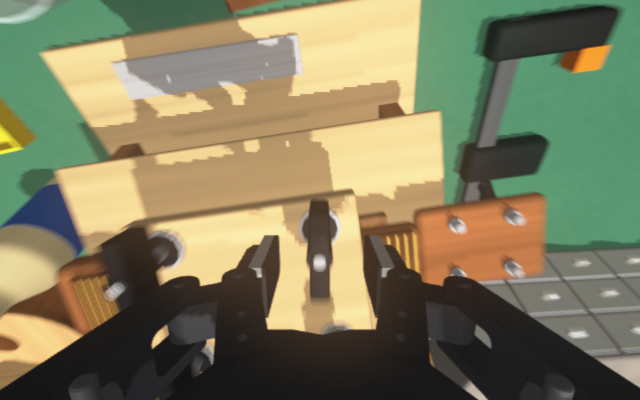

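The view shows the bar (320,250) midway between the finger pads and parallel to them. Next I'll go down and close.

```bash
cat > st.py <<'E'
from h import *
import sys
o,p,R=obs(); F=frame(YAW); l=(p-C)@F*1000
x=F.T@R[:,0]; ph=(np.degrees(np.arctan2(-x[1],x[0]))+360)%360-180
print("t",round(o["t"],2),"loc",l.round(1),"phi",round(ph,1),"Mn",round(float(np.array(o["wrist_torque"])@F[:,2]),3),"f",(np.array(o["wrist_force"])@F).round(1),"open",round(o["opening"],4),"grip",round(o["gripper_force"],1),"q6",round(o["q"][5],2))
E
python3 -m handwheel '[[[2,-1,15],[0,0,0],0.5],[[0,0,0],[0,0,0],0],[[0,0,0],[0,0,0],0],[[0,0,0],[0,0,0],0],[[0,0,0],[0,0,0],0],[[0,0,0],[0,0,0],0],[[0,0,0],[0,0,0],0],[[0,0,0],[0,0,0],0]]' 40 >/dev/null; python3 st.py
```

```text
t 5.8 loc [-44.4  51.6  17.1] phi 8.7 Mn -0.016 f [  2.9   3.7 -10.6] open 0.0092 grip 42.5 q6 0.03
```

```bash
python3 -m handwheel '[[[-2,0,0],[0,0,6],0],[[0,0,0],[0,0,7],0],[[0,0,0],[0,0,7],0],[[0,0,0],[0,0,7],0],[[0,0,0],[0,0,7],0],[[0,0,0],[0,0,7],0],[[0,0,0],[0,0,2],0],[[0,0,0],[0,0,0],0]]' >/dev/null; python3 st.py
```

```text
t 6.6 loc [-42.9  54.   17.2] phi 51.7 Mn 0.141 f [ 2.  12.  -7.6] open 0.0092 grip 43.0 q6 0.79
```

```bash
cat > tip.py <<'E'
import sys
from h import *
from station import viewer
# bright tip inside dark bar near the predicted place of a knob; gives its place in caul coords and offset from TCP in the tool frame
i=["NL","NR","FL","FR"].index(sys.argv[1]); d=viewer.get_image("wrist"); cv2.imwrite("pics/%s.png"%sys.argv[2],d["img"]); F=frame(YAW)
X=C+F@[*L[i],.046]; K,R,t=d["intrinsics"],d["R"],d["t"]; u=K@(R@X+t); u=u[:2]/u[2]
g=cv2.cvtColor(d["img"],cv2.COLOR_BGR2HSV); m=((g[...,2]>130)&(g[...,1]<60)).astype(np.uint8)
k,l,s,c=cv2.connectedComponentsWithStats(m); best=[(np.hypot(*(c[j]-u)),j) for j in range(1,k) if 8<s[j,4]<300 and max(s[j,2:4])<22]
best=sorted(best)[:2]; o,p,Rt=obs(); print("pred",u.round(1))
for e,j in best:
    P=ray(d,[c[j]],X,F[:,2])[0]; print("tip px",c[j].round(1),s[j,2:],"caul",((P-C)@F*1000).round(1),"tool",((P-p)@Rt*1000).round(1))
E
python3 -m handwheel '[[[0,0,0],[0,0,0],0.5],[[0,0,0],[0,0,0],0.5],[[0,0,0],[0,0,0],0.5],[[0,0,0],[0,0,0],0.5],[[0,0,-20],[0,0,0],0.5],[[0,0,-20],[0,0,0],0.5],[[0,0,-20],[0,0,0],0.5],[[0,0,0],[0,0,0],0.5]]' >/dev/null; python3 st.py; python3 tip.py NL w3; python3 go.py FR 75 10
```

```text
t 7.4 loc [-41.5  49.6  79. ] phi 51.8 Mn -0.03 f [ 0.3 -0.8  0.3] open 0.0427 grip 0.0 q6 0.78
pred [323.5 226.4]
tip px [324.2 228.2] [ 9  9 63] caul [-40.9  49.3  46. ] tool [-1.2  0.6 31.8]
tip px [384.4 271.3] [ 9  9 49] caul [ 8.1 50.  46. ] tool [-31.   39.6  31.9]
t 7.45 shift [-130.5    4.5    2.8] after-turn shift [-100.3  -83.6    2.8] turn [  0.23   0.08 -41.79] open 0.0426
```

View pics/w3.png

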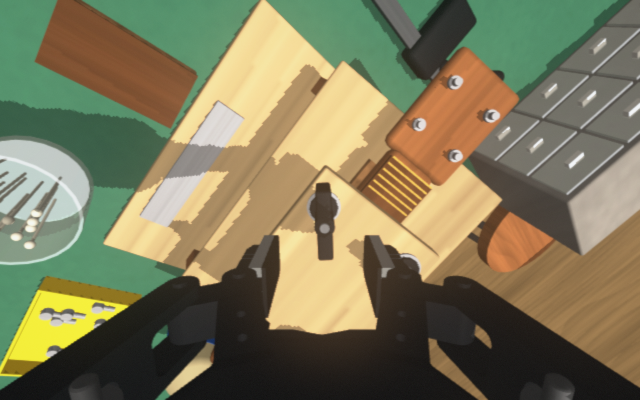

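The tip (324,228) sits 1 mm from the TCP axis, so the geometry holds. The bar is close to parallel with the tool (knob about 50 degrees). Next is FR.

```bash
python3 -m handwheel '[[[0,0,0],[0,0,-8.4],0.5],[[0,0,0],[0,0,-8.4],0.5],[[0,0,0],[0,0,-8.4],0.5],[[0,0,0],[0,0,-8.4],0.5],[[0,0,0],[0,0,-8.2],0.5],[[-34,-28,1],[0,0,0],0.5],[[-34,-28,1],[0,0,0],0.5],[[-32,-28,1],[0,0,0],0.5]]' >/dev/null; python3 st.py; python3 tip.py FR w4;python3 st.py
```

```text
t 8.25 loc [ 40.6 -51.   72.1] phi 10.0 Mn 0.009 f [ 0.4 -0.1  0.2] open 0.0428 grip 0.0 q6 -0.12
pred [326.  235.5]
tip px [308.1 209.4] [10 14 47] caul [ 24.1 -57.5  46. ] tool [21.4 -5.  26.5]
tip px [384.4 271.3] [ 9  9 49] caul [ 71.8 -18.3  46. ] tool [-18.8  41.9  26.6]
t 8.3 loc [ 45.9 -56.3  72.6] phi 10.0 Mn 0.012 f [ 6.9 -5.  -0.8] open 0.0429 grip 0.0 q6 -0.12
```

```bash
python3 -m handwheel '[[[0,0,0],[0,0,0],0.5],[[0,0,0],[0,0,0],0.5],[[0,0,0],[0,0,0],0.5],[[0,0,0],[0,0,0],0.5],[[0,0,0],[0,0,0],0.5],[[0,0,0],[0,0,0],0.5],[[0,0,0],[0,0,0],0.5],[[0,0,0],[0,0,0],0.5]]' >/dev/null; python3 st.py; python3 tip.py FR w5;python3 go.py FR 16 10
```

```text
t 9.1 loc [ 40.2 -49.7  73.5] phi 10.0 Mn -0.008 f [-0.1  0.4 -0.2] open 0.0428 grip 0.0 q6 -0.12
pred [324.  235.4]
tip px [323.4 237.7] [12 10 93] caul [ 43.4 -50.6  46. ] tool [-3.3 -0.3 27.4]
tip px [384.4 271.3] [ 9  9 49] caul [ 72.3 -16.9  46. ] tool [-25.9  37.8  27.5]
t 9.15 shift [-1.8 -0.1 57.4] after-turn shift [-1.8  0.1 57.4] turn [ 0.2  -0.02  0.03] open 0.0428
```

View pics/w5.png

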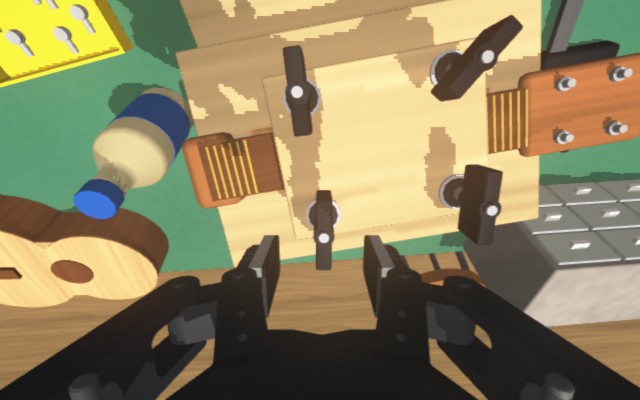

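The view shows the FR bar (323,238) between the pads and aligned, with the NL knob visibly turned at (485,57). Now I'll grip and turn FR.

```bash
python3 -m handwheel '[[[-1,0,29],[0,0,0],0.5],[[-1,0,28],[0,0,0],0.5],[[0,0,0],[0,0,0],0.5],[[0,0,0],[0,0,0],0.5],[[0,0,0],[0,0,0],0],[[0,0,0],[0,0,0],0],[[0,0,0],[0,0,0],0],[[0,0,0],[0,0,0],0]]' 40 >/dev/null; python3 st.py
python3 -m handwheel '[[[0,0,0],[0,0,6],0],[[0,0,0],[0,0,7],0],[[0,0,0],[0,0,7],0],[[0,0,0],[0,0,7],0],[[0,0,0],[0,0,7],0],[[0,0,0],[0,0,7],0],[[0,0,0],[0,0,1],0],[[0,0,0],[0,0,0],0]]' >/dev/null; python3 st.py
python3 -m handwheel '[[[0,0,0],[0,0,0],0.5],[[0,0,0],[0,0,0],0.5],[[0,0,0],[0,0,0],0.5],[[0,0,-20],[0,0,0],0.5],[[0,0,-20],[0,0,0],0.5],[[0,0,-20],[0,0,0],0.5],[[0,0,0],[0,0,0],0.5],[[0,0,0],[0,0,0],0.5]]' >/dev/null; python3 st.py; python3 tip.py FR w6; python3 go.py NR 78 4
```

```text
t 9.95 loc [ 43.6 -49.1  17.9] phi 9.9 Mn -0.001 f [-0.2  4.6  6.7] open 0.0095 grip 43.6 q6 -0.1
t 10.75 loc [ 43.6 -49.   17.8] phi 51.9 Mn 0.122 f [-0.6  5.   7.5] open 0.0092 grip 43.6 q6 0.63
t 11.55 loc [ 42.3 -50.5  76.3] phi 52.0 Mn -0.013 f [-0.4  0.3 -0.8] open 0.0426 grip 0.0 q6 0.62
pred [324.1 228. ]
tip px [324.4 229.8] [10  9 72] caul [ 42.9 -50.9  46. ] tool [-1.3  0.6 29.6]
tip px [384.4 271.3] [ 9  9 49] caul [ 90.3 -49.5  46. ] tool [-29.5  38.8  29.6]
t 11.6 shift [ 51.7 -65.7  -2.3] after-turn shift [83.4 -5.6 -2.4] turn [  0.16  -0.13 -47.99] open 0.0425
```

```bash
python3 -m handwheel '[[[0,0,0],[0,0,-8],0.5],[[0,0,0],[0,0,-8],0.5],[[0,0,0],[0,0,-8],0.5],[[0,0,0],[0,0,-8],0.5],[[0,0,0],[0,0,-8],0.5],[[28,-2,0],[0,0,-8],0.5],[[31,-2,-1],[0,0,0],0.5],[[28,-2,-1],[0,0,0],0.5]]' >/dev/null
python3 -m handwheel '[[[0,0,0],[0,0,0],0.5],[[0,0,0],[0,0,0],0.5],[[0,0,0],[0,0,0],0.5],[[0,0,0],[0,0,0],0.5],[[0,0,0],[0,0,0],0.5],[[0,0,0],[0,0,0],0.5],[[0,0,0],[0,0,0],0.5],[[0,0,0],[0,0,0],0.5]]' >/dev/null; python3 tip.py NR w7;python3 st.py; python3 go.py NR 16 4
```

```text
pred [317.9 234.5]
tip px [317.4 236.7] [10 10 84] caul [-40.6 -50.4  46. ] tool [-4.5 -4.  32.4]
tip px [257.9 271.8] [10 10 52] caul [-19.2 -90.4  46. ] tool [-28.6 -42.4  32.2]
t 13.25 loc [-44.7 -46.2  78.4] phi 4.0 Mn 0.024 f [-0.1  1.1  0.1] open 0.0429 grip 0.0 q6 -0.27
t 13.25 shift [-3.  -3.8 62.4] after-turn shift [-3.  -3.6 62.4] turn [ 0.2  -0.01  0.03] open 0.0429
```

View pics/w7.png

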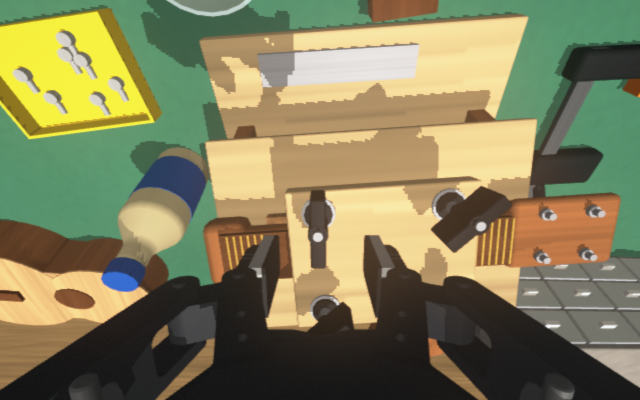

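The NR bar (317,237) is parallel to the pads and about 4 mm off-centre, so I'll correct that on the way down.

```bash
python3 -m handwheel '[[[-2,-2,31],[0,0,0],0.5],[[-2,-2,31],[0,0,0],0.5],[[0,0,0],[0,0,0],0.5],[[0,0,0],[0,0,0],0.5],[[0,0,0],[0,0,0],0],[[0,0,0],[0,0,0],0],[[0,0,0],[0,0,0],0],[[0,0,0],[0,0,0],0]]' 40 >/dev/null; python3 st.py
python3 -m handwheel '[[[0,0,0],[0,0,7],0],[[0,0,0],[0,0,7.5],0],[[0,0,0],[0,0,7.5],0],[[0,0,0],[0,0,7.5],0],[[0,0,0],[0,0,7.5],0],[[0,0,0],[0,0,7],0],[[0,0,0],[0,0,3],0],[[0,0,0],[0,0,0],0]]' >/dev/null; python3 st.py
python3 -m handwheel '[[[0,0,0],[0,0,0],0.5],[[0,0,0],[0,0,0],0.5],[[0,0,0],[0,0,0],0.5],[[0,0,-20],[0,0,0],0.5],[[0,0,-20],[0,0,0],0.5],[[0,0,-20],[0,0,0],0.5],[[0,0,0],[0,0,0],0.5],[[0,0,0],[0,0,0],0.5]]' >/dev/null; python3 st.py; python3 tip.py NR w8; python3 go.py FL 78 10.5
```

```text
t 14.05 loc [-39.8 -49.1  17.7] phi 3.9 Mn -0.02 f [-0.8  5.9  5.3] open 0.0094 grip 43.2 q6 -0.25
t 14.85 loc [-40.  -49.3  17.7] phi 51.0 Mn 0.107 f [-0.6  3.6  5.9] open 0.0094 grip 43.3 q6 0.57
t 15.65 loc [-40.7 -50.8  76.4] phi 51.0 Mn 0.031 f [-0.8  0.2  0.7] open 0.043 grip 0.0 q6 0.55
pred [323.3 226.7]
tip px [323.8 228.4] [ 9  9 64] caul [-41.1 -50.6  46. ] tool [-0.4  0.2 29.8]
tip px [384.4 271.3] [ 9  9 49] caul [  7.3 -48.9  46. ] tool [-29.5  38.8  29.8]
t 15.7 shift [ 25.6 128.2  -1.9] after-turn shift [-63.8 114.1  -2.2] turn [  0.16  -0.12 -40.49] open 0.0427
```

```bash
python3 -m handwheel '[[[0,0,0],[0,0,-8.1],0.5],[[0,0,0],[0,0,-8.1],0.5],[[0,0,0],[0,0,-8.1],0.5],[[0,0,0],[0,0,-8.1],0.5],[[0,0,0],[0,0,-8.1],0.5],[[-22,38,-1],[0,0,0],0.5],[[-21,38,-1],[0,0,0],0.5],[[-21,38,0],[0,0,0],0.5]]' >/dev/null
python3 -m handwheel '[[[0,0,0],[0,0,0],0.5],[[0,0,0],[0,0,0],0.5],[[0,0,0],[0,0,0],0.5],[[0,0,0],[0,0,0],0.5],[[0,0,0],[0,0,0],0.5],[[0,0,0],[0,0,0],0.5],[[0,0,0],[0,0,0],0.5],[[0,0,0],[0,0,0],0.5]]' >/dev/null; python3 tip.py FL w9;python3 st.py; python3 go.py FL 16 10.5
```

```text
pred [324.2 228.6]
tip px [323.9 231. ] [11 11 91] caul [43.5 49.5 46. ] tool [-1.  -0.2 32.8]
tip px [384.4 271.3] [ 9  9 49] caul [78.  82.9 46. ] tool [-28.8  38.9  32.9]
t 17.35 loc [42.6 49.8 78.8] phi 10.5 Mn 0.011 f [-0.4 -0.2 -0.4] open 0.0424 grip 0.0 q6 0.08
t 17.35 shift [ 0.6 -0.1 62.8] after-turn shift [ 0.6  0.1 62.8] turn [ 0.19 -0.03  0.01] open 0.0424
```

View pics/w9.png

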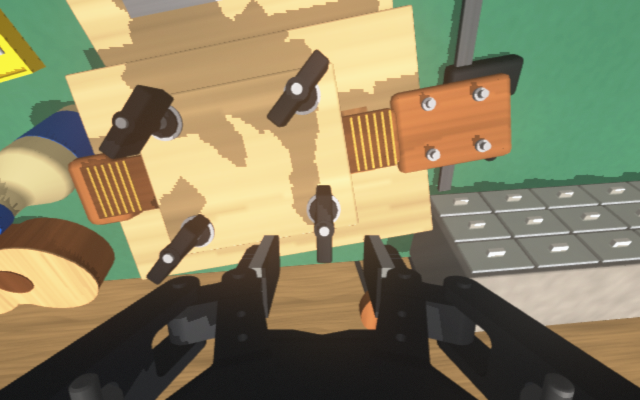

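The FL bar (324,231) is aligned and centred, and the other three knobs are visibly turned. I've now used all ten pictures.

```bash
python3 -m handwheel '[[[0,0,31],[0,0,0],0.5],[[0,0,31],[0,0,0],0.5],[[0,0,0],[0,0,0],0.5],[[0,0,0],[0,0,0],0.5],[[0,0,0],[0,0,0],0],[[0,0,0],[0,0,0],0],[[0,0,0],[0,0,0],0],[[0,0,0],[0,0,0],0]]' 40 >/dev/null; python3 st.py
python3 -m handwheel '[[[0,0,0],[0,0,6],0],[[0,0,0],[0,0,7],0],[[0,0,0],[0,0,7],0],[[0,0,0],[0,0,7],0],[[0,0,0],[0,0,7],0],[[0,0,0],[0,0,7],0],[[0,0,0],[0,0,0],0],[[0,0,0],[0,0,0],0]]' >/dev/null; python3 st.py
python3 -m handwheel '[[[0,0,0],[0,0,0],0.5],[[0,0,0],[0,0,0],0.5],[[0,0,0],[0,0,0],0.5],[[0,0,-20],[0,0,0],0.5],[[0,0,-20],[0,0,0],0.5],[[0,0,-20],[0,0,0],0.5],[[0,0,0],[0,0,0],0.5],[[0,0,0],[0,0,0],0.5]]' >/dev/null; python3 st.py; python3 go.py NL 76 50
```

```text
t 18.15 loc [44.2 50.8 18.2] phi 10.4 Mn 0.0 f [-0.2  3.5  8.2] open 0.0094 grip 43.8 q6 0.08
t 18.95 loc [44.  50.7 18.3] phi 51.4 Mn 0.107 f [-0.6  2.5  8.5] open 0.0094 grip 43.9 q6 0.8
t 19.75 loc [42.8 49.8 76.6] phi 51.5 Mn 0.016 f [ 0.   0.1 -0.5] open 0.0429 grip 0.0 q6 0.79
t 19.75 shift [ 52.9 -66.2   0.6] after-turn shift [ 54.6 -64.8   0.6] turn [ 0.14 -0.11 -1.48] open 0.0429
```

```bash
python3 -m handwheel '[[[17,-22,0],[0,0,-1.5],0.5],[[18,-22,0],[0,0,0],0.5],[[18,-21,0],[0,0,0],0.5],[[0,0,0],[0,0,0],0.5],[[0,0,0],[0,0,0],0.5],[[0,0,0],[0,0,0],0.5],[[0,0,0],[0,0,0],0.5],[[0,0,0],[0,0,0],0.5]]' >/dev/null;  python3 tip.py NL w10;python3 st.py; python3 go.py NL 16 50
python3 - <<'E'
import cv2,numpy as np
g=cv2.imread("pics/w10.png").max(2); m=(g<80).astype(np.uint8); m[:, :285]=0; m[:,362:]=0; m[:175]=0; m[270:]=0
ys,xs=np.nonzero(m[200:265]);print([(y,np.nonzero(m[y])[0][[0,-1]].tolist()) for y in range(190,262,10) if m[y].any()])
E
```

```text
pred [322.7 226.6]
tip px [323.5 228.8] [10  9 70] caul [-40.7  49.2  46. ] tool [-0.2 -0.3 30.6]
tip px [384.4 271.3] [ 9  9 49] caul [ 7.6 52.1 46. ] tool [-29.1  38.6  30.7]
t 20.6 loc [-40.6  49.5  76.6] phi 50.0 Mn -0.003 f [ 0.2 -0.1  0.4] open 0.0426 grip 0.0 q6 0.74
t 20.6 shift [ 1.2 -0.9 60.6] after-turn shift [ 1.3 -0.7 60.6] turn [ 0.15 -0.14  0.03] open 0.0426
[(190, [317, 329]), (200, [312, 320]), (210, [310, 331]), (220, [315, 331]), (230, [315, 331]), (240, [317, 325])]
```

```bash
python3 -m handwheel '[[[0,0,30],[0,0,0],0.5],[[0,0,30],[0,0,0],0.5],[[0,0,0],[0,0,0],0.5],[[0,0,0],[0,0,0],0.5],[[0,0,0],[0,0,0],0],[[0,0,0],[0,0,0],0],[[0,0,0],[0,0,0],0],[[0,0,0],[0,0,0],0]]' 40 >/dev/null; python3 st.py
python3 -m handwheel '[[[0,0,0],[0,0,5],0],[[0,0,0],[0,0,5],0],[[0,0,0],[0,0,5],0],[[0,0,0],[0,0,5],0],[[0,0,0],[0,0,5],0],[[0,0,0],[0,0,4],0],[[0,0,0],[0,0,0],0],[[0,0,0],[0,0,0],0]]' >/dev/null; python3 st.py
python3 -m handwheel '[[[0,0,0],[0,0,1],0],[[0,0,0],[0,0,1],0],[[0,0,0],[0,0,1],0],[[0,0,0],[0,0,1],0],[[0,0,0],[0,0,1],0],[[0,0,0],[0,0,1],0],[[0,0,0],[0,0,0],0],[[0,0,0],[0,0,0],0]]' >/dev/null; python3 st.py
```

```text
t 21.4 loc [-39.3  50.   18. ] phi 49.9 Mn 0.102 f [0.5 2.3 7.7] open 0.0089 grip 44.5 q6 0.75
t 22.2 loc [-39.9  49.8  18. ] phi 79.0 Mn 0.11 f [0.3 1.6 9.2] open 0.0094 grip 45.0 q6 1.26
t 23.0 loc [-40.   49.8  18. ] phi 84.9 Mn 0.116 f [-0.7  1.6  9.9] open 0.0091 grip 45.1 q6 1.36
```

```bash
python3 -m handwheel '[[[0,0,0],[0,0,1],0],[[0,0,0],[0,0,1],0],[[0,0,0],[0,0,1],0],[[0,0,0],[0,0,1],0],[[0,0,0],[0,0,1],0],[[0,0,0],[0,0,1],0],[[0,0,0],[0,0,0],0],[[0,0,0],[0,0,0],0]]' >/dev/null; python3 st.py
```

```text
t 23.8 loc [-40.2  49.8  18. ] phi 90.9 Mn 0.275 f [-0.5  1.4 10.6] open 0.0094 grip 45.2 q6 1.47
```

```bash
python3 -m handwheel '[[[0,0,0],[0,0,1],0],[[0,0,0],[0,0,1],0],[[0,0,0],[0,0,1],0],[[0,0,0],[0,0,0],0],[[0,0,0],[0,0,0],0],[[0,0,0],[0,0,0],0],[[0,0,0],[0,0,0],0],[[0,0,0],[0,0,0],0]]' >/dev/null; python3 st.py
python3 -m handwheel '[[[0,0,0],[0,0,0],0.5],[[0,0,0],[0,0,0],0.5],[[0,0,0],[0,0,0],0.5],[[0,0,-20],[0,0,0],0.5],[[0,0,-20],[0,0,0],0.5],[[0,0,-20],[0,0,0],0.5],[[0,0,0],[0,0,0],0.5],[[0,0,0],[0,0,0],0.5]]' >/dev/null; python3 st.py; python3 go.py FR 76 50
```

```text
t 24.6 loc [-40.2  49.8  18. ] phi 93.9 Mn 0.403 f [-1.1  1.7 10.9] open 0.0094 grip 45.4 q6 1.52
t 25.4 loc [-41.1  49.3  76.6] phi 94.0 Mn 0.014 f [-1.  -0.1 -0.1] open 0.0426 grip 0.0 q6 1.51
t 25.4 shift [-93.3  89.8   0.4] after-turn shift [-129.5   -0.2    0.6] turn [  0.1   -0.16 -43.98] open 0.0426
```

```bash
python3 -m handwheel '[[[0,0,0],[0,0,-8.5],0.5],[[0,0,0],[0,0,-8.5],0.5],[[0,0,0],[0,0,-8.5],0.5],[[0,0,0],[0,0,-8.5],0.5],[[0,0,0],[0,0,-8.5],0.5],[[-43,0,0],[0,0,-1.5],0.5],[[-43,0,0],[0,0,0],0.5],[[-43,0,0],[0,0,0],0.5]]' >/dev/null
python3 -m handwheel '[[[0,0,0],[0,0,0],0.5],[[0,0,0],[0,0,0],0.5],[[0,0,0],[0,0,0],0.5],[[0,0,0],[0,0,0],0.5],[[0,0,0],[0,0,0],0.5],[[0,0,0],[0,0,0],0.5],[[0,0,0],[0,0,0],0.5],[[0,0,0],[0,0,0],0.5]]' >/dev/null; python3 tip.py FR w11;python3 st.py; python3 go.py FR 16 50
```

```text
pred [325.4 230.3]
tip px [325.8 232.6] [ 9 10 69] caul [ 43.2 -51.   46. ] tool [-2.4  1.  30.5]
tip px [384.4 271.3] [ 9  9 49] caul [ 88.8 -47.1  46. ] tool [-28.8  38.4  30.5]
t 27.05 loc [ 40.8 -49.9  76.5] phi 50.0 Mn 0.013 f [0.5 0.4 0.5] open 0.0427 grip 0.0 q6 0.58
t 27.05 shift [-1.   0.7 60.5] after-turn shift [-0.8  0.8 60.5] turn [ 0.14 -0.14  0.03] open 0.0427
```

```bash
python3 -m handwheel '[[[-1,1,30],[0,0,0],0.5],[[-1,0,30],[0,0,0],0.5],[[0,0,0],[0,0,0],0.5],[[0,0,0],[0,0,0],0.5],[[0,0,0],[0,0,0],0],[[0,0,0],[0,0,0],0],[[0,0,0],[0,0,0],0],[[0,0,0],[0,0,0],0]]' 40 >/dev/null; python3 st.py
python3 -m handwheel '[[[0,0,0],[0,0,5],0],[[0,0,0],[0,0,5],0],[[0,0,0],[0,0,5],0],[[0,0,0],[0,0,5],0],[[0,0,0],[0,0,5],0],[[0,0,0],[0,0,5],0],[[0,0,0],[0,0,2],0],[[0,0,0],[0,0,0],0]]' >/dev/null; python3 st.py
python3 -m handwheel '[[[0,0,0],[0,0,1],0],[[0,0,0],[0,0,1],0],[[0,0,0],[0,0,1],0],[[0,0,0],[0,0,1],0],[[0,0,0],[0,0,1],0],[[0,0,0],[0,0,1],0],[[0,0,0],[0,0,0],0],[[0,0,0],[0,0,0],0]]' >/dev/null; python3 st.py
```

```text
t 27.85 loc [ 44.8 -50.5  17.9] phi 49.9 Mn 0.043 f [2.1 2.6 6.4] open 0.0092 grip 44.2 q6 0.6
t 28.65 loc [ 44.  -50.8  17.9] phi 82.0 Mn 0.085 f [-0.4  1.3  9.4] open 0.009 grip 44.7 q6 1.15
t 29.45 loc [ 43.8 -50.8  17.9] phi 88.0 Mn 0.175 f [-1.9  1.1  9.6] open 0.0093 grip 44.8 q6 1.26
```

```bash
python3 -m handwheel '[[[0,0,0],[0,0,1],0],[[0,0,0],[0,0,1],0],[[0,0,0],[0,0,1],0],[[0,0,0],[0,0,1],0],[[0,0,0],[0,0,1],0],[[0,0,0],[0,0,1],0],[[0,0,0],[0,0,0],0],[[0,0,0],[0,0,0],0]]' >/dev/null; python3 st.py
```

```text
t 30.25 loc [ 43.6 -50.8  17.9] phi 94.0 Mn 0.113 f [-0.5  1.3 10.2] open 0.0096 grip 44.9 q6 1.36
```

```bash
python3 -m handwheel '[[[0,0,0],[0,0,1],0],[[0,0,0],[0,0,1],0],[[0,0,0],[0,0,1],0],[[0,0,0],[0,0,1],0],[[0,0,0],[0,0,1],0],[[0,0,0],[0,0,0],0],[[0,0,0],[0,0,0],0],[[0,0,0],[0,0,0],0]]' >/dev/null; python3 st.py
```

```text
t 31.05 loc [ 43.4 -50.8  17.8] phi 98.9 Mn 0.406 f [-1.4  1.6 10.5] open 0.0094 grip 45.1 q6 1.45
```

```bash
python3 -m handwheel '[[[0,0,0],[0,0,0],0.5],[[0,0,0],[0,0,0],0.5],[[0,0,0],[0,0,0],0.5],[[0,0,-20],[0,0,0],0.5],[[0,0,-20],[0,0,0],0.5],[[0,0,-20],[0,0,0],0.5],[[0,0,0],[0,0,-8.3],0.5],[[0,0,0],[0,0,-8.3],0.5]]' >/dev/null; python3 -m handwheel '[[[0,0,0],[0,0,-8.3],0.5],[[0,0,0],[0,0,-8.3],0.5],[[0,0,0],[0,0,-8.3],0.5],[[0,0,0],[0,0,-8.3],0.5],[[0,0,0],[0,0,0],0.5],[[0,0,0],[0,0,0],0.5],[[0,0,0],[0,0,0],0.5],[[0,0,0],[0,0,0],0.5]]' >/dev/null; python3 st.py; python3 go.py NR 76 49
```

```text
t 32.65 loc [ 42.8 -50.9  76.3] phi 49.3 Mn -0.023 f [-0.3  0.2 -0.5] open 0.0426 grip 0.0 q6 0.57
t 32.65 shift [ 56.  -63.6   0.3] after-turn shift [ 56.3 -63.4   0.3] turn [ 0.13 -0.15 -0.26] open 0.0426
```

```bash
python3 -m handwheel '[[[18,-21,0],[0,0,0],0.5],[[18,-21,0],[0,0,0],0.5],[[19,-21,0],[0,0,0],0.5],[[0,0,0],[0,0,0],0.5],[[0,0,0],[0,0,0],0.5],[[0,0,0],[0,0,0],0.5],[[0,0,0],[0,0,0],0.5],[[0,0,0],[0,0,0],0.5]]' >/dev/null; python3 tip.py NR w12;python3 st.py; python3 go.py NR 16 49
```

```text
pred [322.  226.1]
tip px [322.7 228.1] [10  9 69] caul [-40.8 -50.7  46. ] tool [ 0.3 -0.8 30.3]
tip px [384.4 271.3] [ 9  9 49] caul [  8.1 -47.2  46. ] tool [-29.   38.6  30.4]
t 33.5 loc [-40.1 -50.6  76.3] phi 49.2 Mn 0.038 f [0.2 0.2 0.8] open 0.0429 grip 0.0 q6 0.52
t 33.5 shift [ 1.5 -1.3 60.3] after-turn shift [ 1.7 -1.1 60.3] turn [ 0.15 -0.13 -0.16] open 0.0429
```

```bash
python3 -m handwheel '[[[0,-1,30],[0,0,0],0.5],[[0,0,30],[0,0,0],0.5],[[0,0,0],[0,0,0],0.5],[[0,0,0],[0,0,0],0.5],[[0,0,0],[0,0,0],0],[[0,0,0],[0,0,0],0],[[0,0,0],[0,0,0],0],[[0,0,0],[0,0,0],0]]' 40 >/dev/null; python3 st.py
python3 -m handwheel '[[[0,0,0],[0,0,5],0],[[0,0,0],[0,0,5],0],[[0,0,0],[0,0,5],0],[[0,0,0],[0,0,5],0],[[0,0,0],[0,0,5],0],[[0,0,0],[0,0,5],0],[[0,0,0],[0,0,3],0],[[0,0,0],[0,0,0],0]]' >/dev/null; python3 st.py
python3 -m handwheel '[[[0,0,0],[0,0,1],0],[[0,0,0],[0,0,1],0],[[0,0,0],[0,0,1],0],[[0,0,0],[0,0,1],0],[[0,0,0],[0,0,1],0],[[0,0,0],[0,0,1],0],[[0,0,0],[0,0,0],0],[[0,0,0],[0,0,0],0]]' >/dev/null; python3 st.py
```

```text
t 34.3 loc [-39.1 -50.5  17.7] phi 49.1 Mn -0.05 f [3.1 4.3 5.6] open 0.009 grip 45.2 q6 0.53
t 35.1 loc [-40.1 -50.8  17.7] phi 82.2 Mn 0.127 f [1.5 3.1 9.5] open 0.0096 grip 45.7 q6 1.11
t 35.9 loc [-40.3 -50.8  17.7] phi 88.1 Mn 0.146 f [0.7 3.6 9.7] open 0.0088 grip 45.8 q6 1.22
```

```bash
python3 -m handwheel '[[[0,0,0],[0,0,1],0],[[0,0,0],[0,0,1],0],[[0,0,0],[0,0,1],0],[[0,0,0],[0,0,1],0],[[0,0,0],[0,0,1],0],[[0,0,0],[0,0,1],0],[[0,0,0],[0,0,0],0],[[0,0,0],[0,0,0],0]]' >/dev/null; python3 st.py
```

```text
t 36.7 loc [-40.5 -50.8  17.7] phi 94.1 Mn 0.122 f [-0.8  3.8 10.2] open 0.0096 grip 45.9 q6 1.32
```

```bash
python3 -m handwheel '[[[0,0,0],[0,0,1],0],[[0,0,0],[0,0,1],0],[[0,0,0],[0,0,1],0],[[0,0,0],[0,0,1],0],[[0,0,0],[0,0,1],0],[[0,0,0],[0,0,1],0],[[0,0,0],[0,0,0],0],[[0,0,0],[0,0,0],0]]' >/dev/null; python3 st.py
```

```text
t 37.5 loc [-40.7 -50.8  17.7] phi 100.1 Mn 0.063 f [-1.3  3.5 11.1] open 0.0091 grip 46.0 q6 1.42
```

```bash
python3 -m handwheel '[[[0,0,0],[0,0,1],0],[[0,0,0],[0,0,1],0],[[0,0,0],[0,0,1],0],[[0,0,0],[0,0,1],0],[[0,0,0],[0,0,1],0],[[0,0,0],[0,0,1],0],[[0,0,0],[0,0,0],0],[[0,0,0],[0,0,0],0]]' >/dev/null; python3 st.py
```

```text
t 38.3 loc [-40.8 -50.7  17.7] phi 106.1 Mn 0.306 f [-1.9  3.4 13.2] open 0.009 grip 46.2 q6 1.53
```

Torque is climbing, so two more degrees, then release and go over to FL.

```bash
python3 -m handwheel '[[[0,0,0],[0,0,1],0],[[0,0,0],[0,0,1],0],[[0,0,0],[0,0,0],0],[[0,0,0],[0,0,0],0],[[0,0,0],[0,0,0],0],[[0,0,0],[0,0,0],0],[[0,0,0],[0,0,0],0],[[0,0,0],[0,0,0],0]]' >/dev/null; python3 st.py
python3 -m handwheel '[[[0,0,0],[0,0,0],0.5],[[0,0,0],[0,0,0],0.5],[[0,0,0],[0,0,0],0.5],[[0,0,-20],[0,0,0],0.5],[[0,0,-20],[0,0,0],0.5],[[0,0,-20],[0,0,0],0.5],[[0,0,0],[0,0,-8.5],0.5],[[0,0,0],[0,0,-8.5],0.5]]' >/dev/null; python3 -m handwheel '[[[0,0,0],[0,0,-8.5],0.5],[[0,0,0],[0,0,-8.5],0.5],[[0,0,0],[0,0,-8.5],0.5],[[0,0,0],[0,0,-8.5],0.5],[[0,0,0],[0,0,-8],0.5],[[0,0,0],[0,0,0],0.5],[[0,0,0],[0,0,0],0.5],[[0,0,0],[0,0,0],0.5]]' >/dev/null; python3 st.py; python3 go.py FL 76 49.5
```

```text
t 39.1 loc [-40.9 -50.7  17.7] phi 108.1 Mn 0.419 f [-1.7  2.5 12.5] open 0.0094 grip 46.3 q6 1.56
t 40.7 loc [-41.7 -51.2  76.3] phi 49.3 Mn -0.007 f [-0.2 -0.6 -0. ] open 0.0423 grip 0.0 q6 0.52
t 40.7 shift [ 22.2 129.4   0.6] after-turn shift [ 22.6 129.4   0.3] turn [ 0.11 -0.16  0.19] open 0.0423
```

```bash
python3 -m handwheel '[[[7,43,0],[0,0,0],0.5],[[7,43,0],[0,0,0],0.5],[[8,43,0],[0,0,0],0.5],[[0,0,0],[0,0,0],0.5],[[0,0,0],[0,0,0],0.5],[[0,0,0],[0,0,0],0.5],[[0,0,0],[0,0,0],0.5],[[0,0,0],[0,0,0],0.5]]' >/dev/null; python3 tip.py FL w13;python3 st.py; python3 go.py FL 16 49.5
```

```text
pred [326.9 228.7]
tip px [327.4 231.1] [10  9 73] caul [43.3 49.  46. ] tool [-1.5  1.7 30.7]
tip px [384.4 271.3] [ 9  9 49] caul [88.7 52.1 46. ] tool [-28.8  38.2  30.7]
t 41.55 loc [41.  48.9 76.7] phi 49.3 Mn -0.023 f [ 0.6 -0.4  0.4] open 0.0428 grip 0.0 q6 0.75
t 41.55 shift [ 0.   1.3 60.7] after-turn shift [ 0.2  1.4 60.7] turn [ 0.09 -0.14  0.24] open 0.0428
```

```bash
python3 -m handwheel '[[[0,1,30],[0,0,0],0.5],[[-1,1,30],[0,0,0],0.5],[[0,0,0],[0,0,0],0.5],[[0,0,0],[0,0,0],0.5],[[0,0,0],[0,0,0],0],[[0,0,0],[0,0,0],0],[[0,0,0],[0,0,0],0],[[0,0,0],[0,0,0],0]]' 40 >/dev/null; python3 st.py
python3 -m handwheel '[[[0,0,0],[0,0,5],0],[[0,0,0],[0,0,5],0],[[0,0,0],[0,0,5],0],[[0,0,0],[0,0,5],0],[[0,0,0],[0,0,5],0],[[0,0,0],[0,0,5],0],[[0,0,0],[0,0,3],0],[[0,0,0],[0,0,0],0]]' >/dev/null; python3 st.py
python3 -m handwheel '[[[0,0,0],[0,0,1],0],[[0,0,0],[0,0,1],0],[[0,0,0],[0,0,1],0],[[0,0,0],[0,0,1],0],[[0,0,0],[0,0,1],0],[[0,0,0],[0,0,1],0],[[0,0,0],[0,0,0],0],[[0,0,0],[0,0,0],0]]' >/dev/null; python3 st.py
```

```text
t 42.35 loc [44.9 50.2 18.1] phi 49.2 Mn -0.003 f [-2.4 -0.1  8.3] open 0.0093 grip 43.3 q6 0.76
t 43.15 loc [44.3 49.9 18.1] phi 82.2 Mn 0.068 f [-3.  -2.4 10.7] open 0.0092 grip 43.7 q6 1.34
t 43.95 loc [44.1 49.8 18.1] phi 88.2 Mn 0.099 f [-3.2 -2.  10. ] open 0.0096 grip 43.8 q6 1.44
```

```bash
python3 -m handwheel '[[[0,0,0],[0,0,1],0],[[0,0,0],[0,0,1],0],[[0,0,0],[0,0,1],0],[[0,0,0],[0,0,1],0],[[0,0,0],[0,0,1],0],[[0,0,0],[0,0,1],0],[[0,0,0],[0,0,0],0],[[0,0,0],[0,0,0],0]]' >/dev/null; python3 st.py
```

```text
t 44.75 loc [44.  49.8 18.1] phi 94.2 Mn 0.124 f [-3.2 -2.3 11.9] open 0.0092 grip 43.8 q6 1.54
```

```bash
python3 -m handwheel '[[[0,0,0],[0,0,1],0],[[0,0,0],[0,0,1],0],[[0,0,0],[0,0,1],0],[[0,0,0],[0,0,1],0],[[0,0,0],[0,0,1],0],[[0,0,0],[0,0,1],0],[[0,0,0],[0,0,0],0],[[0,0,0],[0,0,0],0]]' >/dev/null; python3 st.py
```

```text
t 45.55 loc [43.9 49.8 18. ] phi 100.2 Mn 0.147 f [-4.8 -1.4 11.2] open 0.0098 grip 43.9 q6 1.65
```

```bash
python3 -m handwheel '[[[0,0,0],[0,0,1],0],[[0,0,0],[0,0,1],0],[[0,0,0],[0,0,1],0],[[0,0,0],[0,0,1],0],[[0,0,0],[0,0,1],0],[[0,0,0],[0,0,1],0],[[0,0,0],[0,0,0],0],[[0,0,0],[0,0,0],0]]' >/dev/null; python3 st.py
```

```text
t 46.35 loc [43.8 49.9 18.1] phi 106.2 Mn 0.139 f [-5.2 -2.4 10.7] open 0.0091 grip 44.0 q6 1.75
```

```bash
python3 -m handwheel '[[[0,0,0],[0,0,1],0],[[0,0,0],[0,0,1],0],[[0,0,0],[0,0,1],0],[[0,0,0],[0,0,1],0],[[0,0,0],[0,0,1],0],[[0,0,0],[0,0,0],0],[[0,0,0],[0,0,0],0],[[0,0,0],[0,0,0],0]]' >/dev/null; python3 st.py
```

```text
t 47.15 loc [43.7 49.9 18.1] phi 111.1 Mn 0.433 f [-5.  -1.  12.9] open 0.0094 grip 44.2 q6 1.84
```

```bash
python3 -m handwheel '[[[0,0,0],[0,0,0],0.5],[[0,0,0],[0,0,0],0.5],[[0,0,0],[0,0,0],0.5],[[0,0,-20],[0,0,0],0.5],[[0,0,-30],[0,0,0],0.5],[[0,0,-30],[0,0,0],0.5],[[0,0,-20],[0,0,0],0.5],[[0,0,0],[0,0,0],0.5]]' >/dev/null; python3 -m handwheel '[[[0,0,0],[0,0,0],0.5],[[0,0,0],[0,0,0],0.5],[[0,0,0],[0,0,0],0.5],[[0,0,0],[0,0,0],0.5],[[0,0,0],[0,0,0],0.5],[[0,0,0],[0,0,0],0.5],[[0,0,0],[0,0,0],0.5],[[0,0,0],[0,0,0],0.5]]' >/dev/null; python3 st.py; python3 -c "
from station import ctrl; print(ctrl.job_done())"
```

```text
t 48.75 loc [ 43.9  50.2 116.7] phi 111.2 Mn -0.05 f [ 0.2 -0.4 -0.1] open 0.0428 grip 0.0 q6 1.83
the job is handed in; nothing more can be done
None
```

All four knobs were turned crisscross (NL, FR, NR, FL) in two rounds, each ending hard up at about 0.4 N m against the 1 N m limit; I let go, backed off and handed in at 48.8 s, but the hand-in gave no verdict.

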